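# Fasten the draw latch of the coffee case

### The arm

A 6-joint arm with a two-finger parallel gripper is mounted at the origin on the work surface. World frame = base frame: x ahead of the robot, y to its left, z up, the work surface at z = 0. Lengths are in mm, angles in degrees, forces in N, time in s.
With the tool pointing down it reaches from about 275 to 725 mm from the base axis. Payload 15.9 kg.
Tool frame: the origin (TCP) lies between the finger pads; the fingertips stand 14 mm ahead of it and the grasp point (between the pads) lies 5 mm behind it; z points along the fingers, y is the line along which they close (so a half turn about z gives the same grasp; the last joint's range is limited). The gripper opens to 85 mm and grips with 20 to 120 N. Pads are 22 mm wide; open, the fingers measure 114 mm over their backs; the gripper's body (76 mm by 85 mm) begins 54 mm behind the grasp point. The pads swing forward as they close: fully open they stand 13 mm farther back than shut.
Start: joints at [70.875, 12.198, -1.971, 75.831, 0, 90], TCP at [163.811, 472.389, 245.306] pointing down, gripper open.
Joint ranges: [-170.91, 170.91], [-42.67, 98.43], [-65.05, 77.54], [-120.47, 116.71], [-90, 82.35], [-180, 180]. Speed limits (degrees/s): [108.29, 108.29, 136.94, 147.25, 180, 180].

### API

Orientations are given as a 3x3 rotation matrix whose columns are the frame's x, y, z axes.
In Python, from station import bot gives the robot as it stands.
- The arm moves only by the tool apply_moves, never from a script. Its arguments are lists of equal length, an entry for each row: "dp": the shift along the world's x, y, z in cm, a list of three; "rotation": the turn, a rotation vector about the world's x, y, z in degrees, a list of three; "grip": the closure, from 0 (fully open) to 1 (shut). A call has 1 to 20 rows; each row shifts and turns the commanded pose from where the row before left it; what a row does not reach is not made up. A row lasts 1/8 s, in which the tool goes at most 62.5 mm and 10.7 degrees, less where a joint would pass 70% of its speed; a pose out of reach is approached as far as the arm can. A call with a gripper value outside its range is refused whole. The fingers move at their own pace and stop on an object; "force" is the grip in N (left out, the last holds). Time passes only in rows, so rows that do not move let the fingers close. It gives the time, the measured TCP pose, the force, the opening and the grip force at its end, in the units of the state.
- bot.read_state(): the state, without advancing time (a new reading comes with each control period).
- bot.camera(name): name is "side" or "top" or "wrist"; returns a dict with "img" (384x512x3 uint8, red, green, blue), "K" (3x3 intrinsics, pixels), "k1" (the pictures are not rectified: a ray, as slopes to the right and down, at radius r is drawn at 1 + k1 r^2 times it, then the intrinsics apply), "cam_to_world" (4x4, takes a point from camera to world coordinates). Camera axes: x right, y down, z forward; pixel columns grow to the right and rows downward; lengths in mm; the calibration is good to about 2 mm. A picture is of the moment at which its call begins. There is no depth.
- bot.hand_in(): hands the job in; it is judged then, once.
Trained networks look in a picture, given as the dict that the camera call returned (one of the last four; its "shot" number tells which), for a name from the list of things; names that differ only in an ending like _2 or _b are one class to them, and where a whole thing is asked for, a point or a joint stands for the part that bears it (a point fixed in the world has none). Each returns a list of dicts, best first, with "p" (0 to 1); they miss things now and then, are a little off and sometimes report something else, mostly with a low value. They report only what shows in the picture. A call takes as long as a camera call.
- bot.look_for(thing, picture): "point" ([column, row] as shares, 0 to 1, of the picture: columns of its width, rows of its height, amid what is visible of it).
- bot.mark_of(thing, picture): "point" ([column, row] as shares, 0 to 1, of the picture: columns of its width, rows of its height: a listed point, or the origin of a listed thing).
The state is a dict: "time": time; "q": joint angles; "qd": joint speeds; "joint_torque": joint torques, N m; "tcp_pos": TCP position; "tool_rot": TCP orientation; "force": force on the tool from outside, world axes, zero at the start; "moment": the same for the moment, N m; "width": opening from 0.0 (shut) to 1.0 (fully open); "grasp_force": force on a finger pad.
Only numpy, scipy, OpenCV 4.12 (cv2) and the standard library are available. Lean on these libraries where they do the work, as an engineer would, in place of code of your own. Each camera call takes 0.05 s, during which the arm holds its last target. There are 200 camera calls.

### The job

Fasten the larger of the two aluminium cases on the dining table: swing the wire loop of its open latch over so that its bar lies down behind the hook, then press the lever down flat, past centre, so that it stays shut by itself with the bar held behind the hook.

Things in the scene. Friction and masses are not known exactly. Their poses are not given: they have to be found in the camera images.
- case: The larger aluminium case (the smaller one is already fastened), fixed: 150 mm in x, 200 in y, flat top at z = 110, draw latch amid the top. Origin: centre of the underside, z up; x runs across the seam from the lever (front part, -x, towards the robot) to the hook (rear part, +x). The lever turns on a pin along y at x -12, z 120. Shutting pulls the rear part in 3-4 mm against its springy seal.
- lever_end (a point): Outer face of the lever, 50 mm from its pin: a steel plate 22 wide, 4 thick, 54 long. Starts upright or leaning up to 20 degrees to +x (its stop), this face to +x; stays where left. Pushed over to -x, then down, it draws the bar against the hook (under 10 N here), passes centre 14 degrees before flat and snaps flat by itself; then this point faces up, 126 mm above the table.
- bail_bar (a point): Middle of the bar of the wire loop: a U of 6 mm round steel, 44 mm wide, straddling lever and hook, pivoted on the lever 16 mm from its pin; bar 75 mm from that pivot, so it passes 30 mm above the lever's end. Swings freely. Starts leaning back to -x on its stop, bar 85-95 mm above the case's top. Tipped past upright to +x it falls by itself, behind the hook while the lever stands upright.
- keeper (a point): The seat behind the hook, at the axis height of a bar lying there (3 mm above the case's top), case x +50 mm, +46 once shut. The hook is a dark steel lug 22 mm wide, 12 mm high, just on the -x side of this point; its lip overhangs the seat by 3 mm. A fallen bar lies up to 13 mm farther along +x until the lever draws it in.

How it is judged (in metres and radians):
On the way:
1. the bar of the wire loop lies down behind the hook while the lever still stands up (x of bail_bar in the frame of keeper between -0.004 and 0.02 m and z of bail_bar in the frame of keeper below 0.006 m and z of lever_end in the frame of case above 0.145 m), for 0.2 s.
At the end, for the whole second after the job is handed in: The bar is held behind the hook (within 6 mm of its seat, under the lip) and the lever lies flat on the case, its end less than 132 mm above the case's underside, i.e. past centre and within about 7 degrees of flat (x of bail_bar in the frame of keeper between -0.004 and 0.006 m and z of bail_bar in the frame of keeper below 0.006 m and z of lever_end in the frame of case below 0.132 m); the robot touches nothing.
It also fails if it takes over 38 s, if anything falls off the work surface, if the arm or the gripper's body presses on something with over 40 N, if the wrist force passes 120 N, or if a joint passes its speed limit or range.

## Working session

There is one attempt and no reset: what is moved stays moved. The work goes in short steps, Python scripts to look and compute and a tool call to move; the robot and the scene stay as the last step left them, time stands still between calls to the robot, and variables do not carry over. Pictures are saved under pics/ and viewed, at most 10 in all, crops included, and the job is handed in when it is done.

Besides the shell and the picture viewer there is one more tool, called after ">>>" as name(argument=value, ...), one argument or row to a line, values as JSON. apply_moves: Moves the arm, as the interface text tells. Its arguments: {"type":"object","properties":{"dp":{"type":"array","items":{"type":"array","items":{"type":"number"}}},"rotation":{"type":"array","items":{"type":"array","items":{"type":"number"}}},"grip":{"type":"array","items":{"type":"number"}},"force":{"type":"number"}},"required":["dp","rotation","grip"]}

```bash
mkdir -p pics; cat > h.py <<'E'
import numpy as np, cv2
from station import bot
def ray(c,pt):
    h,w=c["img"].shape[:2]; K=np.array(c["K"]); d=np.array([[c["k1"],0,0,0]],float)
    u=cv2.undistortPoints(np.array([[[pt[0]*w,pt[1]*h]]],float),K,d).ravel()
    T=np.array(c["cam_to_world"]); r=T[:3,:3]@[u[0],u[1],1]
    return T[:3,3],r/np.linalg.norm(r)
def atz(c,pt,z):
    o,r=ray(c,pt); return o+r*(z-o[2])/r[2]
def tri(rs):
    A=sum(np.eye(3)-np.outer(r,r) for o,r in rs); b=sum((np.eye(3)-np.outer(r,r))@o for o,r in rs)
    return np.linalg.solve(A,b)
def see(things,cams=("side","top","wrist"),n=2):
    C={k:bot.camera(k) for k in cams}
    for t in things:
        R={}
        for k in cams:
            m=bot.mark_of(t,C[k])[:n]; R[k]=m
            print(t,k,[(np.round(np.array(x["point"])*[512,384]).tolist(),round(x["p"],2)) for x in m])
        if R.get("side") and R.get("top"):
            print("   tri",[(i,j,tri([ray(C["side"],a["point"]),ray(C["top"],b["point"])]).round(1).tolist()) for i,a in enumerate(R["side"]) for j,b in enumerate(R["top"])])
    return C
E
python3 - <<'E'
from h import *
C=see(["case","lever_end","bail_bar","keeper"])
cv2.imwrite("pics/a.png",cv2.hconcat([C["side"]["img"],C["top"]["img"]])[:,:,::-1][:, :] if 0 else cv2.resize(cv2.hconcat([C["side"]["img"],C["top"]["img"]])[:,:,::-1],(800,300)))
cv2.imwrite("pics/b.png",C["top"]["img"][:,:,::-1])
for k in C: print(k,np.round(C[k]["cam_to_world"],2).tolist())
E
```

```text
case side [([253.0, 176.0], 0.57)]
case top [([335.0, 183.0], 0.69)]
case wrist []
   tri [(0, 0, [588.2, -224.1, -7.4])]
lever_end side [([256.0, 118.0], 0.55)]
lever_end top [([346.0, 172.0], 0.65)]
lever_end wrist []
   tri [(0, 0, [579.5, -208.2, 176.4])]
bail_bar side [([278.0, 109.0], 0.57), ([236.0, 142.0], 0.24)]
bail_bar top [([360.0, 196.0], 0.7)]
bail_bar wrist []
   tri [(0, 0, [528.4, -234.7, 189.8]), (1, 0, [593.3, -259.6, 72.3])]
keeper side [([235.0, 140.0], 0.78)]
keeper top [([338.0, 154.0], 0.59)]
keeper wrist []
   tri [(0, 0, [633.7, -207.6, 108.7])]
side [[-0.99, -0.09, 0.12, 435.88], [-0.15, 0.59, -0.8, 718.43], [-0.0, -0.8, -0.59, 643.19], [0.0, 0.0, 0.0, 1.0]]
top [[0.02, -0.99, 0.13, 420.76], [-1.0, -0.03, -0.03, -6.34], [0.03, -0.13, -0.99, 1051.64], [0.0, 0.0, 0.0, 1.0]]
wrist [[0.33, 0.9, 0.28, 93.6], [0.94, -0.31, -0.1, 496.97], [0.0, 0.3, -0.96, 374.09], [0.0, 0.0, 0.0, 1.0]]
```

View pics/a.png

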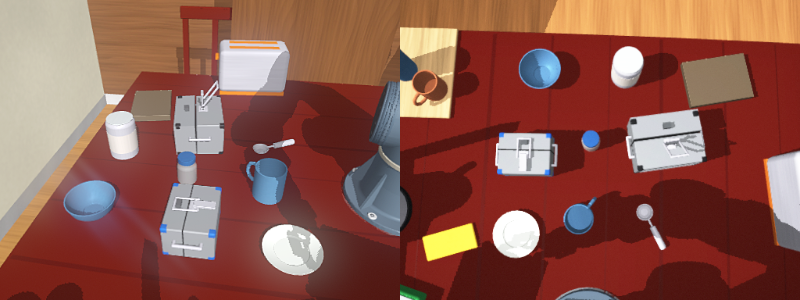

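The side view shows the larger case at about (198,120) in the half-scale picture, with its loop leaning to the robot. In the top view it is at about (665,140), turned roughly 10°. I'll crop closer next.

```bash
python3 - <<'E'
from h import *
s=bot.camera("side");t=bot.camera("top")
f=lambda i,x,y:cv2.resize(i[y:y+110,x:x+110,::-1],(400,400),interpolation=cv2.INTER_CUBIC)
cv2.imwrite("pics/c.png",cv2.hconcat([f(s["img"],205,95),f(t["img"],285,130)]))
E
```

```text
(no output)
```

View pics/c.png

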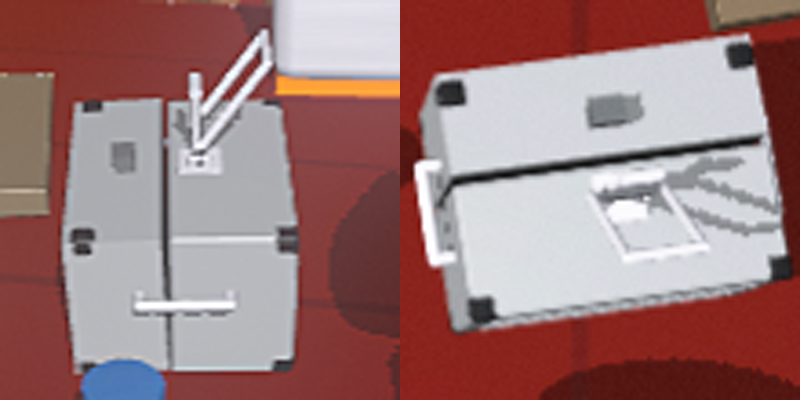

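```bash
python3 - <<'E'
from h import *
t=bot.camera("top")
P=lambda x,y,z=110: atz(t,((285+x*.275)/512,(130+y*.275)/384),z)
for n,p in dict(sl=(45,180),sr=(360,138),TL=(36,75),TR=(350,36),BR=(390,275),BL=(60,328)).items(): print(n,P(*p).round(1))
d=P(45,180)-P(360,138); print("yaw",np.degrees(np.arctan2(-d[0],d[1])))
d=P(36,75)-P(350,36); print("yaw",np.degrees(np.arctan2(-d[0],d[1])))
print("hook",P(615-400,110,118).round(1),"bar",P(667-400,253,200).round(1),"barends",P(630-400,260,200).round(1),P(706-400,245,200).round(1))
print("levertop",P(627-400,185,174).round(1))
s=bot.read_state();print(np.round(s["tool_rot"],2).tolist(),np.round(s["q"],1),s["width"],s["time"])
E
```

```text
sl [ 576.3 -115.3  110. ]
sr [ 608.2 -310.8  110. ]
TL [ 641.7 -109.   110. ]
TR [ 672.8 -305.5  110. ]
BR [ 523.4 -328.2  110. ]
BL [ 486.1 -125.4  110. ]
yaw 9.2553546465055
yaw 8.987812147598802
hook [ 621.4 -218.4  118. ] bar [ 524.1 -228.5  200. ] barends [ 519.7 -207.8  200. ] [ 529.1 -250.4  200. ]
levertop [ 565.8 -212.4  174. ]
[[-0.94, 0.33, -0.0], [0.33, 0.94, -0.0], [-0.0, -0.0, -1.0]] [70.9 12.2 -2.  75.8 -0.  90. ] 1.0044242329787725 0.9
```

>>> apply_moves(
  dp=[
    [1.75,-3.93,0],
    [1.75,-3.93,0],
    [1.75,-3.93,0],
    [1.75,-3.93,0],
    [1.75,-3.93,0],
    [1.75,-3.93,0],
    [1.75,-3.93,0],
    [1.75,-3.93,0],
    [1.75,-3.93,0],
    [1.75,-3.93,0],
    [1.75,-3.93,0],
    [1.75,-3.93,0],
    [1.75,-3.93,0],
    [1.75,-3.93,0],
    [1.75,-3.93,0],
    [1.75,-3.93,0],
    [1.75,-3.93,0],
    [1.75,-3.93,0],
    [0,0,0],
    [0,0,0],
  ],
  rotation=[
    [0,0,-3.42],
    [0,0,-3.42],
    [0,0,-3.42],
    [0,0,-3.42],
    [0,0,-3.42],
    [0,0,-3.42],
    [0,0,-3.42],
    [0,0,-3.42],
    [0,0,-3.42],
    [0,0,-3.42],
    [0,0,-3.42],
    [0,0,-3.42],
    [0,0,-3.42],
    [0,0,-3.42],
    [0,0,-3.42],
    [0,0,-3.42],
    [0,0,-3.42],
    [0,0,-3.42],
    [0,0,0],
    [0,0,0],
  ],
  grip=[0.5,1,1,1,1,1,1,1,1,1,1,1,1,1,1,1,1,1,1,1],
  force=40,
)

```text
time: 3.4
tcp_pos: [478.6, -234.8, 245.1]
tool_rot: [[-0.162, 0.987, -0.0], [0.987, 0.162, 0.0], [0.0, -0.0, -1.0]]
force: [-0.4, 0.3, 1.3]
width: -0.0
grasp_force: 0.0
```

```bash
python3 - <<'E'
from h import *
s=bot.read_state();print(s["tcp_pos"],np.round(s["tool_rot"],2).tolist(),np.round(s["q"],1),s["width"],s["time"])
C=see(["lever_end","bail_bar","keeper"])
rs={}
for t in ["lever_end","bail_bar","keeper"]:
    r=[]
    for k in C:
        m=bot.mark_of(t,C[k])
        if m and m[0]["p"]>.3: r.append(ray(C[k],m[0]["point"]))
    print(t,len(r),tri(r).round(1) if len(r)>1 else r)
cv2.imwrite("pics/d.png",C["wrist"]["img"][:,:,::-1])
E
```

```text
[ 478.60220251 -234.77540996  245.13605243] [[-0.16, 0.99, -0.0], [0.99, 0.16, 0.0], [0.0, -0.0, -1.0]] [-26.1  16.2   3.2  77.    0.   54.5] -1.8679516211542094e-05 3.4
lever_end side [([258.0, 118.0], 0.72)]
lever_end top [([350.0, 174.0], 0.68)]
lever_end wrist [([393.0, 221.0], 0.86)]
   tri [(0, 0, [577.7, -219.6, 169.9])]
bail_bar side [([280.0, 114.0], 0.49)]
bail_bar top [([360.0, 197.0], 0.67)]
bail_bar wrist [([328.0, 234.0], 0.69)]
   tri [(0, 0, [526.4, -238.8, 175.5])]
keeper side [([236.0, 142.0], 0.64)]
keeper top [([336.0, 155.0], 0.56)]
keeper wrist [([425.0, 197.0], 0.94)]
   tri [(0, 0, [631.7, -203.2, 108.0])]
lever_end 3 [ 578.2 -221.   169.8]
bail_bar 3 [ 528.3 -236.9  177.8]
keeper 3 [ 633.5 -208.8  105.9]
```

View pics/d.png

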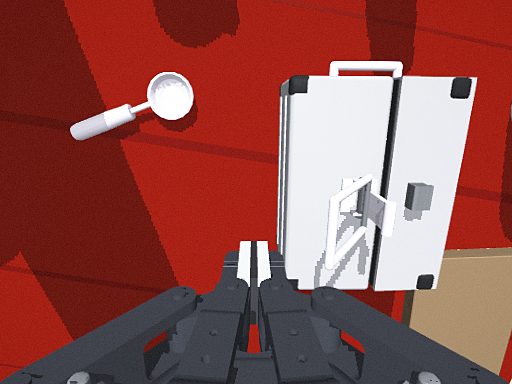

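The wrist view shows the loop at (330,200)-(332,265), the lever end at (390,215) and the hook at (418,195). The closed fingertips end near (253,241), and I'll check their length.

```bash
python3 - <<'E'
from h import *
c=bot.camera("wrist");s=bot.read_state()["tcp_pos"]
# fingertip: +y face of the finger, 11mm to the camera side
for off in (-11,0,11):
  a=np.array(s)+off*np.array([-.16,.987,0]); 
  o,r=ray(c,(253/512,241/384)); n=np.array([-.16,.987,0]); p=o+r*((a-o)@n)/(r@n); print(off,p.round(1))
print([atz(c,(332/512,v/384),200).round(1) for v in (200,232,265)], atz(c,(390/512,218/384),172).round(1), atz(c,(418/512,190/384),120).round(1))
E
```

```text
-11 [ 481.6 -245.7  189. ]
0 [ 479.9 -234.8  212.6]
11 [ 478.1 -224.   236.2]
[array([ 522.9, -206.8,  200. ]), array([ 527.8, -226.9,  200. ]), array([ 533.2, -249.1,  200. ])] [ 575.5 -220.6  172. ] [ 619.8 -207.2  120. ]
```

>>> apply_moves(
  dp=[
    [0,0,-2.25],
    [0,0,-2.25],
    [0,0,0],
    [1.5,0.24,0],
    [1.5,0.24,0],
    [1.0,0.16,0],
    [1.0,0.16,0],
    [1.0,0.16,0],
    [1.0,0.16,0],
    [1.0,0.16,0],
    [0.5,0.08,0],
    [0.5,0.08,0],
    [0.5,0.08,0],
    [0.5,0.08,0],
    [0,0,0],
    [0,0,0],
  ],
  rotation=[
    [0,0,0],
    [0,0,0],
    [0,0,0],
    [0,0,0],
    [0,0,0],
    [0,0,0],
    [0,0,0],
    [0,0,0],
    [0,0,0],
    [0,0,0],
    [0,0,0],
    [0,0,0],
    [0,0,0],
    [0,0,0],
    [0,0,0],
    [0,0,0],
  ],
  grip=[1,1,1,1,1,1,1,1,1,1,1,1,1,1,1,1],
)

```text
time: 6.5
tcp_pos: [578.7, -219.0, 200.3]
tool_rot: [[-0.162, 0.987, -0.0], [0.987, 0.162, 0.0], [0.0, -0.0, -1.0]]
force: [-1.1, 0.2, -0.0]
width: -0.002
grasp_force: 0.0
```

```bash
python3 - <<'E'
from h import *
C=see(["bail_bar","lever_end"])
s,w=C["side"]["img"],C["wrist"]["img"]
cv2.imwrite("pics/e.png",cv2.hconcat([cv2.resize(s[60:210,170:320,::-1],(384,384)),w[:,:416,::-1]]))
E
```

```text
bail_bar side [([228.0, 137.0], 0.52)]
bail_bar top [([342.0, 150.0], 0.49)]
bail_bar wrist [([333.0, 208.0], 0.66)]
   tri [(0, 0, [648.6, -216.2, 110.6])]
lever_end side [([255.0, 118.0], 0.64)]
lever_end top [([347.0, 171.0], 0.78)]
lever_end wrist [([255.0, 242.0], 0.94)]
   tri [(0, 0, [583.8, -212.7, 172.2])]
```

View pics/e.png

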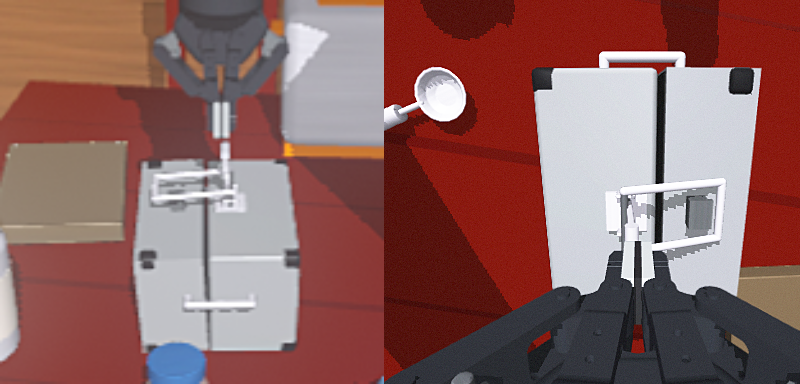

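The bar lies behind the hook (the network has it about 15 mm beyond the seat, at z 111) and the lever still stands. The fingers now go over to the +x side of the lever.

>>> apply_moves(
  dp=[
    [2.1,0.3,0],
    [2.1,0.3,0],
    [0,0,-1.4],
    [0,0,-1.4],
    [0,0,0],
    [-1.4,-0.22,0],
    [-1.38,-0.22,0],
    [-0.5,-0.08,0.05],
    [-0.5,-0.08,0.05],
    [-0.52,-0.08,-0.07],
    [-0.52,-0.08,-0.07],
    [-0.53,-0.09,-0.18],
    [-0.53,-0.09,-0.18],
    [0,0,0],
  ],
  rotation=[
    [0,0,0],
    [0,0,0],
    [0,0,0],
    [0,0,0],
    [0,0,0],
    [0,0,0],
    [0,0,0],
    [0,0,0],
    [0,0,0],
    [0,0,0],
    [0,0,0],
    [0,0,0],
    [0,0,0],
    [0,0,0],
  ],
  grip=[1,1,1,1,1,1,1,1,1,1,1,1,1,1],
)

```text
time: 8.7
tcp_pos: [561.5, -222.4, 168.1]
tool_rot: [[-0.162, 0.987, -0.0], [0.987, 0.162, 0.0], [0.0, -0.0, -1.0]]
force: [-0.3, -0.3, -0.5]
width: 0.002
grasp_force: 0.0
```

```bash
python3 - <<'E'
from h import *
C=see(["bail_bar","lever_end"])
s,w=C["side"]["img"],C["wrist"]["img"]
cv2.imwrite("pics/f.png",cv2.hconcat([cv2.resize(s[60:210,170:320,::-1],(384,384)),w[:,:416,::-1]]))
E
```

```text
bail_bar side [([236.0, 141.0], 0.51)]
bail_bar top [([342.0, 157.0], 0.39)]
bail_bar wrist []
   tri [(0, 0, [630.6, -216.8, 101.0])]
lever_end side [([269.0, 118.0], 0.6)]
lever_end top [([350.0, 190.0], 0.48)]
lever_end wrist [([222.0, 270.0], 0.92)]
   tri [(0, 0, [546.3, -218.0, 172.2])]
```

View pics/f.png

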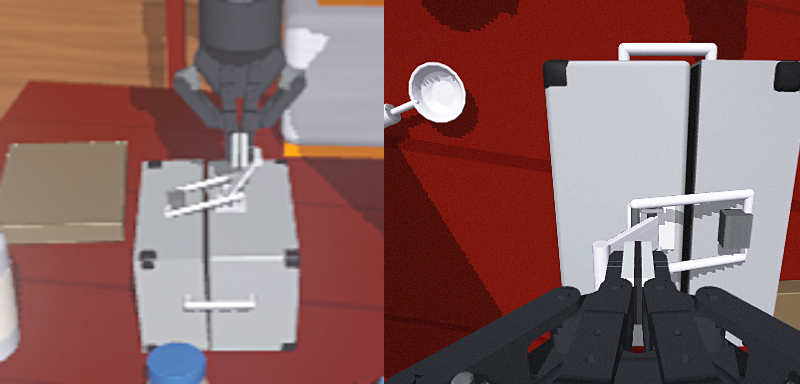

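The lever has followed to roughly 40° over and the bar sits at the hook, so I'll continue along the arc.

>>> apply_moves(
  dp=[
    [-0.48,-0.08,-0.34],
    [-0.48,-0.08,-0.34],
    [-0.3,-0.05,-0.29],
    [-0.3,-0.05,-0.29],
    [-0.2,-0.03,-0.37],
    [-0.2,-0.03,-0.37],
    [-0.14,-0.02,-0.4],
    [-0.14,-0.02,-0.4],
    [0,0,0],
  ],
  rotation=[
    [0,0,0],
    [0,0,0],
    [0,0,0],
    [0,0,0],
    [0,0,0],
    [0,0,0],
    [0,0,0],
    [0,0,0],
    [0,0,0],
  ],
  grip=[1,1,1,1,1,1,1,1,1],
)

```text
time: 10.28
tcp_pos: [539.2, -225.9, 139.8]
tool_rot: [[-0.162, 0.987, -0.001], [0.987, 0.162, 0.0], [0.0, -0.001, -1.0]]
force: [0.7, 0.3, -0.0]
width: -0.0
grasp_force: 0.0
```

```bash
python3 - <<'E'
from h import *
C=see(["bail_bar","lever_end"])
s,w=C["side"]["img"],C["wrist"]["img"]
cv2.imwrite("pics/g.png",cv2.hconcat([cv2.resize(s[60:210,170:320,::-1],(384,384)),w[:,:416,::-1]]))
E
```

```text
bail_bar side [([240.0, 140.0], 0.45)]
bail_bar top [([345.0, 155.0], 0.57)]
bail_bar wrist []
   tri [(0, 0, [628.8, -223.3, 101.7])]
lever_end side [([279.0, 133.0], 0.47)]
lever_end top [([351.0, 200.0], 0.47)]
lever_end wrist [([217.0, 256.0], 0.77)]
   tri [(0, 0, [525.9, -230.8, 125.3])]
```

View pics/g.png

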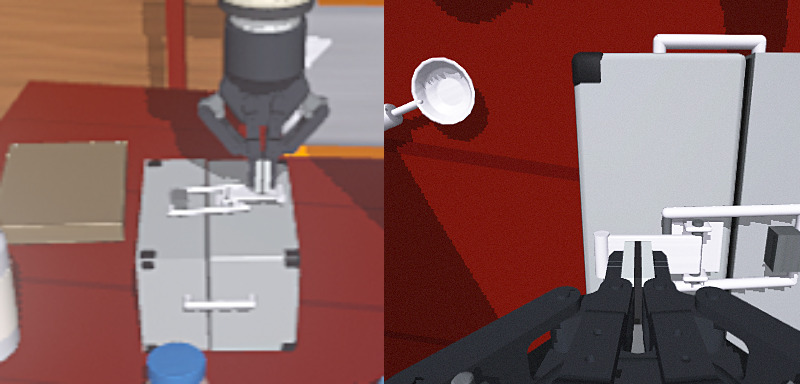

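The lever lies flat under the fingers (z about 125). I'll lift away and check that it stays.

>>> apply_moves(
  dp=[
    [0,0,1],
    [0,0,3],
    [0,0,4],
    [-3,0,2],
    [-3,0,0],
    [0,0,0],
  ],
  rotation=[
    [0,0,0],
    [0,0,0],
    [0,0,0],
    [0,0,0],
    [0,0,0],
    [0,0,0],
  ],
  grip=[1,1,1,1,1,1],
)

```text
time: 11.48
tcp_pos: [478.5, -226.2, 241.7]
tool_rot: [[-0.161, 0.987, 0.001], [0.987, 0.161, -0.001], [-0.001, 0.001, -1.0]]
force: [0.5, -0.6, -0.0]
width: 0.0
grasp_force: 0.0
```

```bash
python3 - <<'E'
from h import *
C=see(["bail_bar","lever_end","keeper"])
s,w=C["side"]["img"],C["wrist"]["img"]
cv2.imwrite("pics/i.png",cv2.hconcat([cv2.resize(s[95:175,205:285,::-1],(384,384)),w[:,96:,::-1]]))
E
```

```text
bail_bar side [([236.0, 139.0], 0.47)]
bail_bar top [([347.0, 157.0], 0.76)]
bail_bar wrist [([419.0, 204.0], 0.77)]
   tri [(0, 0, [632.8, -227.9, 102.1])]
lever_end side [([279.0, 133.0], 0.58)]
lever_end top [([349.0, 203.0], 0.95), ([340.0, 159.0], 0.4)]
lever_end wrist [([300.0, 211.0], 0.89)]
   tri [(0, 0, [522.0, -226.4, 127.4]), (0, 1, [565.8, -196.8, 155.3])]
keeper side [([236.0, 140.0], 0.91)]
keeper top [([338.0, 159.0], 0.59)]
keeper wrist [([418.0, 205.0], 0.65)]
   tri [(0, 0, [627.0, -205.7, 110.6])]
```

View pics/i.png

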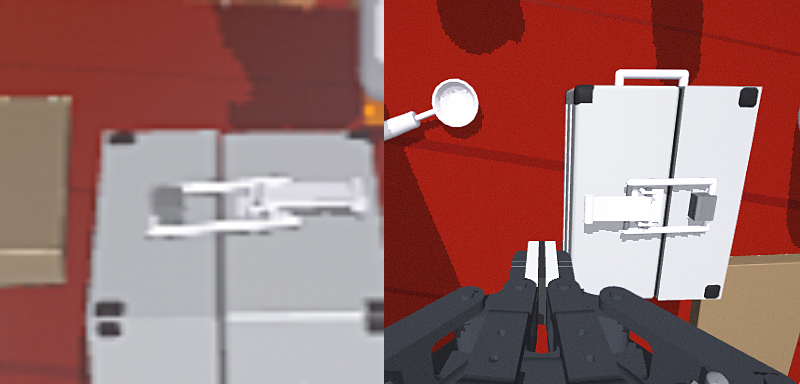

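The lever stays flat with its end at (590,208) in the picture. The bar is tight behind the hook at (712,205), and the fingers are clear.

```bash
python3 -c "
from station import bot
print(bot.hand_in())"
```

```text
the job is handed in; nothing more can be done
None
```

The larger case is fastened and handed in: the bar is behind the hook and the lever stayed flat by itself after I lifted clear, at about 11.5 s of the 38 s allowed; no verdict was returned.

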